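# Unstack the test supplies into their stock holders

### The job

Take the pile of supplies on the worktop apart from the top down, one piece at a time, and put each into the white holder of its own shape: the jar in the round one, the tall carton in the shorter oblong one, the square carton in the square one and the flat carton in the long one. Each must end up the way up it was, flat on the floor of its holder inside the rim; keep the pieces upright and set them down rather than dropping them. Leave the saline bottle and the sample pot behind the work where they stand.

Things in the scene. Friction and masses are not known exactly. Their poses are not given: they have to be found in the camera images.
- jar: White round pill jar with a white screw cap, 34 mm diameter, 46 mm high, top of the pile. Origin: centre of its underside; z is its upright axis.
- tall_carton: White folding carton, the tallest, 52 (x) x 72 (y) x 60 (z) mm, second from the top of the pile and turned about 45 degrees to the carton below. Origin: centre of its underside, z up.
- square_carton: White and green folding carton, square in plan, 64 (x) x 64 (y) x 45 (z) mm, third from the top of the pile; its corners show from above. Origin: centre of its underside, z up.
- flat_carton: Cream folding carton lying flat, the lowest and longest, 55 (x) x 95 (y) x 28 (z) mm, bottom of the pile, on the worktop; its ends show from above. Origin: centre of its underside, z up.
- round_holder: Fixed low round white plastic dish with a black rubber floor, 50 mm inside and 56 mm outside diameter, floor 3 mm and rim top 9 mm above the worktop. Origin: centre of its underside, on the worktop, z up. Place for the jar.
- oblong_holder: Fixed low white plastic tray with a black rubber floor, oblong and the shorter of the two oblong ones, 68 (x) x 88 (y) mm inside. Floor 3 mm, rim top 9 mm above the worktop; rim 3 mm thick, with a 30 mm label lip outside its -x side. Origin: centre of its underside; x, y along its sides; its long side is y, z up. Place for the tall carton, whose long side lies along this tray's long side.
- square_holder: Fixed low white plastic tray with a black rubber floor, square, 80 x 80 mm inside. Floor 3 mm, rim top 9 mm above the worktop; rim 3 mm thick, with a 30 mm label lip outside its -x side. Origin: centre of its underside; x, y along its sides, z up. Place for the square carton, squared up to the tray in any of its four quarter turns.
- long_holder: Fixed low white plastic tray with a black rubber floor, oblong and the longest, 71 (x) x 111 (y) mm inside. Floor 3 mm, rim top 9 mm above the worktop; rim 3 mm thick, with a 30 mm label lip outside its -x side. Origin: centre of its underside; x, y along its sides; its long side is y, z up. Place for the flat carton, whose long side lies along this tray's long side.
- saline: White saline bottle with a blue cap, 34 mm diameter, 79 mm high, standing loose behind the work; a bystander, to be left alone. Origin: centre of its underside, z up.
- pot: White sample pot with a white cap, 43 mm diameter, 84 mm high, standing loose behind the work; a bystander, to be left alone. Origin: centre of its underside, z up.

How it is judged:
By the outcome, as a careful person would: the job done as asked, in the order asked, and still so for the second after the job is handed in, with the robot touching nothing.
It also fails if it takes over 115 s, if anything falls off the work surface, if the arm or the gripper's body presses on something with over 40 N, if the wrist force passes 120 N, or if a joint passes its speed limit or range.

### The arm

A 6-joint arm with a two-finger parallel gripper is mounted at the origin on a cart in front of the work surface, level with it; the furniture and walls round the work are solid. World frame = base frame: x ahead of the robot, y to its left, z up, the work surface at z = 0. Lengths are in m, angles in degrees, forces in N, time in s.
With the tool pointing down it reaches from about 0.3 to 0.75 m from the base axis. Payload 8.5 kg.
Tool frame: the origin (TCP) lies on the centre line of the jaws, within the pads' length; the fingertips stand 14 mm ahead of it and the grasp point (between the pads) lies 5 mm behind it; z points along the fingers, x is the direction in which the jaws open and shut, and the axes are right-handed (so a half turn about z gives the same grasp; the last joint's range is limited). The gripper opens to 85 mm and grips with 20 to 120 N. Pads are 22 mm wide; open, the fingers measure 114 mm over their backs; the gripper's body (76 mm by 85 mm) begins 54 mm behind the grasp point. The pads swing forward as they close: fully open they stand 13 mm farther back than shut.
Start: joints at [-85.101, 21.807, 74.336, -0, 83.858, -12.336], TCP at [0.163, -0.525, 0.245] pointing down, gripper open.
Joint ranges: [-178.18, 178.18], [-50.72, 133.34], [12.68, 142.11], [-81.47, 261.47], [9.98, 163.14], [-165.26, 165.26]. Speed limits (degrees/s): [136.94, 136.94, 180, 180, 180, 180].

### API

Orientations are given as a 3x3 rotation matrix whose columns are the frame's x, y, z axes.
In Python, from rig import * gives the robot as it stands.
- The arm moves only by the shell command python3 -m crank 'ROWS' [FORCE]. ROWS is JSON, one flat list of numbers, 7 for each row, row after row: the turn, a rotation vector about the world's x, y, z in rad, then the shift along the world's x, y, z in m, then the opening in per cent of the stroke, from 0 (shut) to 100 (fully open). A call has 1 to 20 rows; each row shifts and turns the commanded pose from where the row before left it; what a row does not reach is not made up. A row lasts 1/10 s, in which the tool goes at most 50 mm and 8.59 degrees, less where a joint would pass 70% of its speed; a pose out of reach is approached as far as the arm can. A call is refused whole if a number of a shift passes 0.05 or a number of a turn 0.15, either way. A call with a gripper value outside its range is refused whole. The fingers move at their own pace and stop on an object; FORCE is the grip in N (left out, the last holds). Time passes only in rows, so rows that do not move let the fingers close. It gives the time, the measured TCP pose, the force and the opening at its end, in the units of the state.
- observe(): the state, without advancing time (a new reading comes with each control period).
- get_image(name): name is "scene" or "side" or "wrist"; returns a dict with "frame" (420x560x3 uint8, red, green, blue), "fov_y" (degrees; the focal length in pixels is half the picture's height over the tangent of half this angle, whatever the lens; pixels are square), "cx", "cy" (the principal point, pixels), "k1" (the pictures are not rectified: a ray, as slopes to the right and down, at radius r is drawn at 1 + k1 r^2 times it, then the intrinsics apply), "world_to_cam" (4x4, takes a point from world to camera coordinates). Camera axes: x right, y up, looking along -z (the intrinsics and any distortion apply to the point x, -y, -z); pixel columns grow to the right and rows downward; lengths in m; the calibration is good to about 2 mm. A picture is of the moment at which its call begins. There is no depth.
- close_job(): hands the job in, once; it reports no verdict.
The state is a dict: "time_s": time; "q": joint angles; "qvel": joint speeds; "joint_efforts": joint torques, N m; "position": TCP position; "tool_rot": TCP orientation; "ft_force": force on the tool from outside, world axes, zero at the start; "wrist_torque": the same for the moment, N m; "grip_width": finger opening in m.
Only numpy, scipy, OpenCV 4.12 (cv2) and the standard library are available. Lean on these libraries where they do the work, as an engineer would, in place of code of your own. Each camera call takes 0.05 s, during which the arm holds its last target. There are 200 camera calls.

## Working session

There is one attempt and no reset: what is moved stays moved. The work goes in short steps, Python scripts to look and compute and a shell command to move; the robot and the scene stay as the last step left them, time stands still between calls to the robot, and variables do not carry over. Pictures are saved under pics/ and viewed, about 12 in all and at most 16, crops included, and the job is handed in when it is done.

```bash
mkdir -p pics; ls; cat > h.py <<'E'
from rig import *
import numpy as np, cv2
def snap(name,fn,crop=None,scale=1):
    d=get_image(name); im=d["frame"][:,:,::-1].copy(); np.save("pics/"+fn+".npy",{k:d[k] for k in d},allow_pickle=True)
    show(im,fn,crop,scale); return d
def show(im,fn,crop=None,scale=1):
    if crop: im=im[crop[1]:crop[3],crop[0]:crop[2]]
    cv2.imwrite("pics/"+fn+".png",cv2.resize(im,None,fx=scale,fy=scale,interpolation=cv2.INTER_CUBIC))
def load(fn): return np.load("pics/"+fn+".npy",allow_pickle=True).item()
def px2w(d,uv,z):
    uv=np.atleast_2d(np.array(uv,float)); f=210/np.tan(np.radians(d["fov_y"]/2))
    K=np.array([[f,0,d["cx"]],[0,f,d["cy"]],[0,0,1]])
    s=cv2.undistortPoints(uv[:,None],K,np.array([d["k1"],0,0,0,0.]))[:,0]
    T=np.array(d["world_to_cam"]); R=T[:3,:3]; c=-R.T@T[:3,3]
    r=np.c_[s[:,0],-s[:,1],-np.ones(len(s))]@R
    z=np.broadcast_to(z,len(s)); return c+r*((z-c[2])/r[:,2])[:,None]
def w2px(d,P):
    P=np.atleast_2d(P); f=210/np.tan(np.radians(d["fov_y"]/2)); T=np.array(d["world_to_cam"])
    p=P@T[:3,:3].T+T[:3,3]; s=np.c_[p[:,0]/-p[:,2],-p[:,1]/-p[:,2]]; s=s*(1+d["k1"]*(s**2).sum(1))[:,None]
    return s*f+[d["cx"],d["cy"]]
E
python3 - <<'E'
from h import *
ims=[]
for n in ["scene","side","wrist"]:
    d=snap(n,n+"0"); T=np.array(d["world_to_cam"]); print(n,d["fov_y"],d["k1"],-T[:3,:3].T@T[:3,3])
s=observe(); print(s["position"],np.round(s["tool_rot"],3),s["ft_force"],s["grip_width"])
E
```

```text
pics
scene 52.59679703595721 -0.05327820005100668 [-0.09716498  0.49387165  0.66521582]
side 42.696139999273164 -0.11747781127332045 [ 0.33832634 -1.03609024  0.67901103]
wrist 71.2566010561554 0.012821990870011967 [ 0.23408847 -0.50318192  0.37208636]
[ 0.16292226 -0.52508892  0.2448489 ] [[ 0.296 -0.955 -0.   ]
 [-0.955 -0.296  0.001]
 [-0.001 -0.    -1.   ]] [0.94418367 0.07515263 0.23143528] 0.08516209718540058
```

View pics/scene0.png

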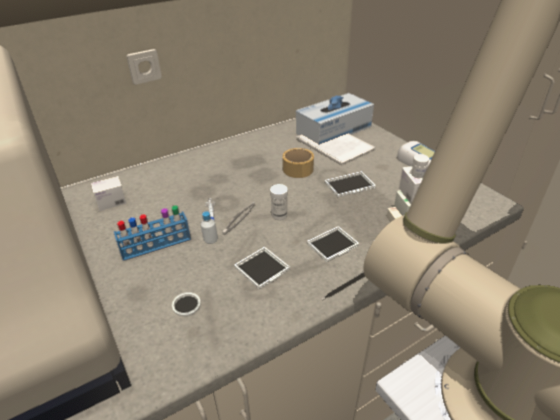

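View pics/side0.png

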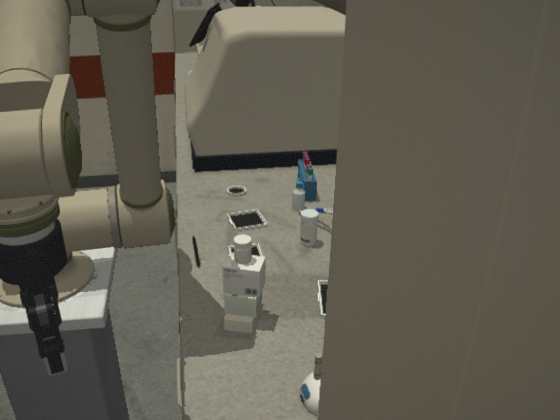

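Scene shows the round dish at (186,303), trays at (261,266), (332,242), (350,183), and the pile at about (415,195) half behind the arm. The side view shows the pile at (242,285), pot at (309,228) and saline at (298,200). I'll enlarge both.

```bash
python3 - <<'E'
from h import *
a=load("scene0")["frame"][:,:,::-1]; b=load("side0")["frame"][:,:,::-1]
show(a,"c1",(160,140,440,340),2.85); show(b,"c2",(180,150,350,350),3)
d=load("scene0")
uv=[(186,303),(261,266),(332,242),(350,183)]
print(px2w(d,uv,0.009).round(3)); print("saline,pot bottom scene",px2w(d,[(210,240),(279,215)],0).round(3))
e=load("side0"); print("side",px2w(e,[(236,190),(247,220),(247,250)],.009).round(3)); print("jar top",px2w(e,(243,241),.179).round(3))
E
```

```text
[[ 0.472  0.367  0.009]
 [ 0.481  0.19   0.009]
 [ 0.459  0.015  0.009]
 [ 0.623 -0.174  0.009]]
saline,pot bottom scene [[0.627 0.245 0.   ]
 [0.619 0.058 0.   ]]
side [[0.472 0.366 0.009]
 [0.482 0.182 0.009]
 [0.463 0.035 0.009]]
jar top [[ 0.428 -0.205  0.179]]
```

View pics/c1.png

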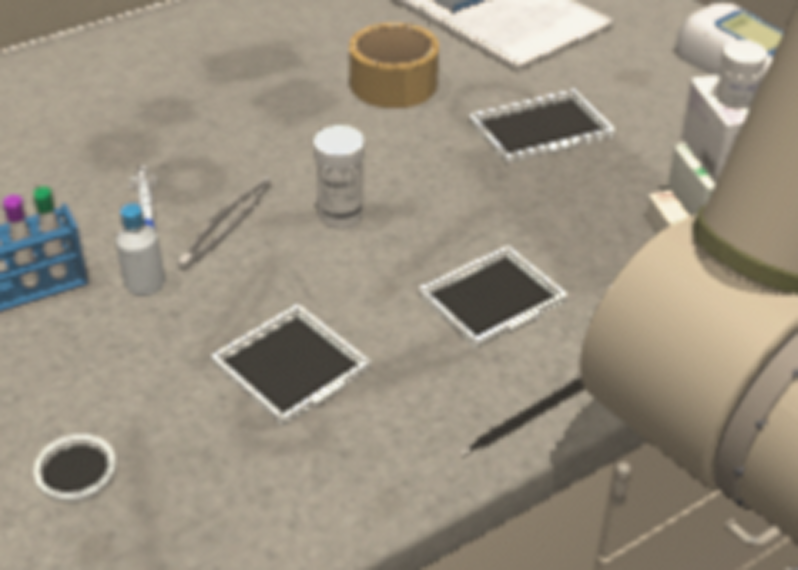

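View pics/c2.png

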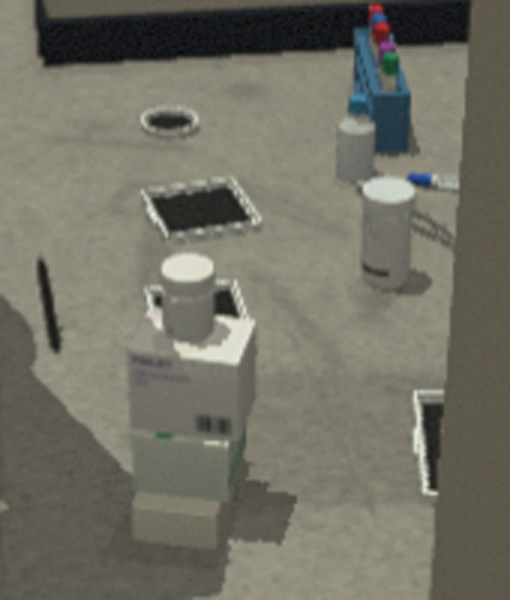

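```bash
cat > m.py <<'E'
from h import *
d=load("scene0")
for n,c in dict(T1=[(297,307),(368,360),(283,418),(213,356)],T2=[(509,248),(566,295),(478,340),(421,290)],T3=[(575,90),(613,128),(510,158),(470,120)]).items():
    P=px2w(d,np.array(c)/2.85+[160,140],.009)
    e=np.roll(P,-1,0)-P
    print(n,P.mean(0).round(4),np.linalg.norm(e,axis=1).round(4),np.degrees(np.arctan2(e[:,1],e[:,0])).round(1))
P=px2w(d,np.array([(35,466),(115,466),(76,435),(76,498)])/2.85+[160,140],.009); print(P.round(4),P.mean(0))
e=load("side0")
q=lambda c,z: px2w(e,np.array(c)/3+[180,150],z).round(4)
print("jar top ends L R",q([(162,270),(214,270),(188,257),(188,284)],.179))
print("tall top",q([(131,346),(240,358),(256,318)],.133))
print("sq top",q([(131,430),(238,443)],.073),"flat top",q([(134,494),(220,503)],.028),"bot",q([(134,538),(216,547)],0))
print("round side",q([(142,121),(199,121),(170,107),(170,137)],.009).mean(0))
print("T1 side",q([(143,209),(236,179),(261,218),(165,240)],.009))
print("pot side bottom",q([(361,270),(411,278)],0),"saline",q([(338,172),(374,174)],0))
E
python3 m.py
```

```text
T1 [0.4799 0.1888 0.009 ] [0.0812 0.0844 0.084  0.0822] [-169.1  100.7    9.4  -81.3]
T2 [0.4558 0.0139 0.009 ] [0.0709 0.09   0.0707 0.0921] [-178.5   91.6    3.1  -88.3]
T3 [ 0.6215 -0.1736  0.009 ] [0.0725 0.114  0.0708 0.121 ] [168.9  82.3  -5.6 -96.9]
[[0.4857 0.3904 0.009 ]
 [0.4559 0.3431 0.009 ]
 [0.4968 0.3553 0.009 ]
 [0.4445 0.3767 0.009 ]] [0.47072003 0.3663801  0.009     ]
jar top ends L R [[ 0.4125 -0.199   0.179 ]
 [ 0.4436 -0.2036  0.179 ]
 [ 0.4299 -0.1859  0.179 ]
 [ 0.4262 -0.2175  0.179 ]]
tall top [[ 0.3913 -0.2096  0.133 ]
 [ 0.4553 -0.2322  0.133 ]
 [ 0.4718 -0.1893  0.133 ]]
sq top [[ 0.389  -0.2138  0.073 ]
 [ 0.4534 -0.2369  0.073 ]] flat top [[ 0.3887 -0.2211  0.028 ]
 [ 0.4417 -0.238   0.028 ]] bot [[ 0.3869 -0.2306  0.    ]
 [ 0.4377 -0.2469  0.    ]]
round side [0.474075 0.3627   0.009   ]
T1 side [[0.432  0.1907 0.009 ]
 [0.5197 0.2347 0.009 ]
 [0.5307 0.1599 0.009 ]
 [0.4452 0.134  0.009 ]]
pot side bottom [[ 0.6009  0.0767  0.    ]
 [ 0.6387  0.0582 -0.    ]] saline [[0.6169 0.252  0.    ]
 [0.6488 0.2433 0.    ]]
```

```bash
python3 -m crank '[0,0,0,0,0,0.045,100,0,0,0,0.01,0.015,0.04,100,0,0,0,0.025,0.035,0.01,100,0,0,0,0.025,0.035,0,100,0,0,0,0.025,0.035,0,100,0,0,0,0.025,0.035,0,100,0,0,0,0.025,0.035,0,100,0,0,0,0.025,0.035,0,100,0,0,0,0.025,0.035,0,100,0,0,0,0.02,0.03,0,100,0,0,0,0,0,0,100,0,0,0,0,0,0,100]' 40
python3 - <<'E'
from h import *
d=snap("wrist","w1"); T=np.array(d["world_to_cam"]); print(-T[:3,:3].T@T[:3,3], T[2,:3]); s=observe(); print(s["ft_force"])
E
```

```text
time_s: 1.35
position: [0.3681, -0.2349, 0.3403]
tool_rot: [[0.298, -0.955, -0.0], [-0.955, -0.298, -0.0], [0.0, 0.0, -1.0]]
ft_force: [0.4, -1.1, -0.5]
grip_width: 0.0857
[ 0.4392435  -0.21269971  0.46750764] [0.28187568 0.08725369 0.95547522]
[ 0.48512646 -1.37870965  0.21613851]
```

View pics/w1.png

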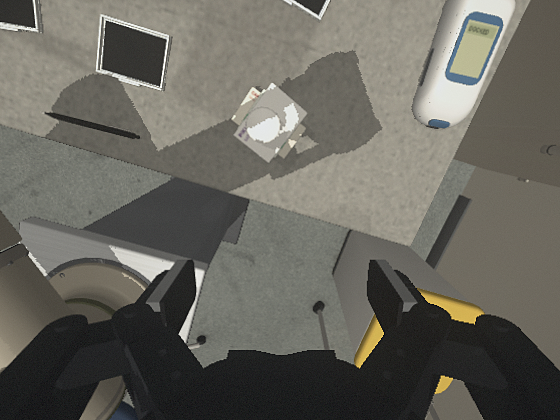

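The pile is at about (268,122), with oblong tray at (134,52). I'll enlarge the pile.

```bash
python3 - <<'E'
from h import *
show(load("w1")["frame"][:,:,::-1],"c3",(215,65,335,175),6)
E
```

```text
(no output)
```

View pics/c3.png

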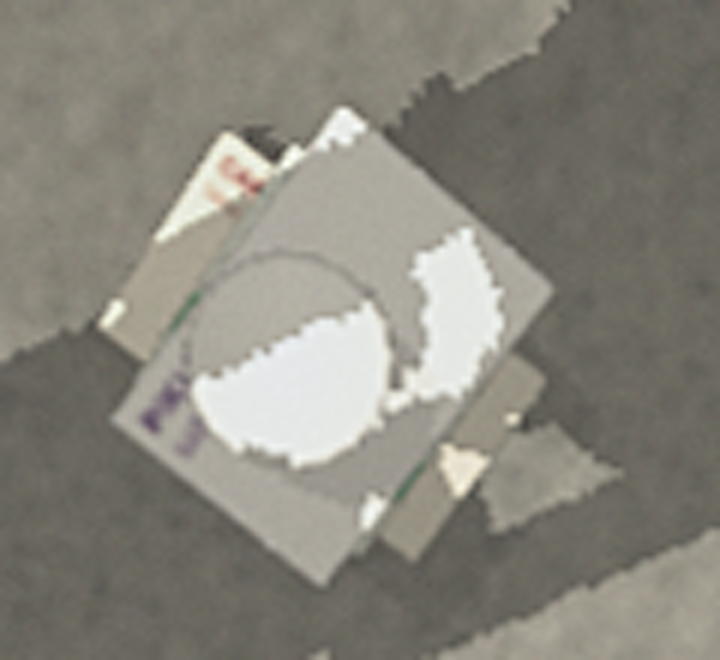

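```bash
python3 - <<'E'
from h import *
d=load("w1")
q=lambda c,z: px2w(d,np.array(c)/6+[215,65],z)
def rep(n,c,z):
    P=q(c,z); e=np.roll(P,-1,0)-P
    print(n,P.mean(0).round(4),np.linalg.norm(e,axis=1).round(4),np.degrees(np.arctan2(e[:,1],e[:,0])).round(1))
rep("tall",[(343,108),(553,290),(325,585),(113,418)],.133)
rep("flat",[(228,130),(545,380),(412,562),(100,322)],.028)
print("jar",q([(290,358),(190,355),(390,360),(290,253),(290,465)],.179).round(4))
P=px2w(d,[(100,13),(170,36),(162,91),(95,72)],.009);print(P.mean(0),P)
E
```

```text
tall [ 0.4288 -0.2034  0.133 ] [0.0484 0.0677 0.0495 0.0681] [-111.5  159.1   68.9  -21.8]
flat [ 0.4256 -0.1983  0.028 ] [0.0933 0.0541 0.0939 0.053 ] [-109.4  161.1   70.   -19.5]
jar [[ 0.4279 -0.1985  0.179 ]
 [ 0.4237 -0.1833  0.179 ]
 [ 0.4323 -0.2136  0.179 ]
 [ 0.4429 -0.1941  0.179 ]
 [ 0.4121 -0.2031  0.179 ]]
[0.45748623 0.01193465 0.009     ] [[ 0.49380815  0.06015556  0.009     ]
 [ 0.49538873 -0.03441874  0.009     ]
 [ 0.42227758 -0.03649303  0.009     ]
 [ 0.41847045  0.05849482  0.009     ]]
```

```bash
python3 -m crank '[0,0,0,0.03,0.0175,-0.02,100,0,0,0,0.03,0.0175,-0.02,100,0,0,0,0,0,-0.04,100,0,0,0,0,0,-0.04,100,0,0,0,0,0,-0.04,100,0,0,0,0,0,-0.014,100,0,0,0,0,0,-0.01,100,0,0,0,0,0,0,60,0,0,0,0,0,0,30,0,0,0,0,0,0,15,0,0,0,0,0,0,0,0,0,0,0,0,0,0,0,0,0,0,0,0,0,0,0,0,0,0,0,0]' 35
python3 - <<'E'
from h import *
d=snap("wrist","w2"); s=observe(); print(s["ft_force"],s["grip_width"])
E
```

```text
time_s: 2.8
position: [0.4283, -0.2005, 0.1572]
tool_rot: [[0.296, -0.955, 0.001], [-0.955, -0.296, -0.001], [0.002, -0.001, -1.0]]
ft_force: [-0.9, 0.8, 5.6]
grip_width: 0.0322
[-1.79681029 -0.59752531  5.49295818] 0.032530705054859804
```

View pics/w2.png

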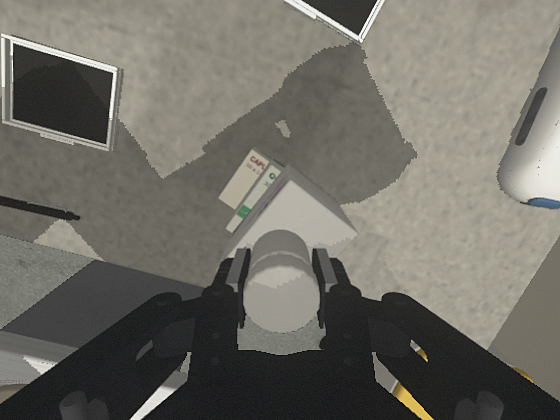

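```bash
python3 -m crank '[0,0,0,0,0,0.02,0,0,0,0,0,0,0.04,0,0,0,0,0,0.01,0.03,0,0,0,0,0,0.04,0,0,0,0,0,0,0.045,0,0,0,0,0,0,0.045,0,0,0,0,0,0,0.045,0,0,0,0,0,0,0.045,0,0,0,0,0,0,0.045,0,0,0,0,0,0,0.045,0,0,0,0,0,0,0.045,0,0,0,0,0,0,0.045,0,0,0,0,0,0,0.045,0,0,0,0,0,0,0.045,0,0,0,0,0,0,0.045,0,0,0,0,0,0,0.02,0,0,0,0,0,0,0,0,0,0,0,0,0,0,0,0]' 35
python3 - <<'E'
from h import *
d=snap("wrist","w3"); s=observe(); print(s["ft_force"],s["grip_width"]); print(w2px(d,[.472,.365,.009]))
E
```

```text
time_s: 4.65
position: [0.4277, 0.3645, 0.2461]
tool_rot: [[0.297, -0.955, -0.0], [-0.955, -0.297, -0.001], [0.0, 0.001, -1.0]]
ft_force: [0.2, -0.4, -0.3]
grip_width: 0.0324
[-0.28836582 -0.23142902 -0.47007255] 0.032560715889863964
[[291.52533031 144.9218518 ]]
```

View pics/w3.png

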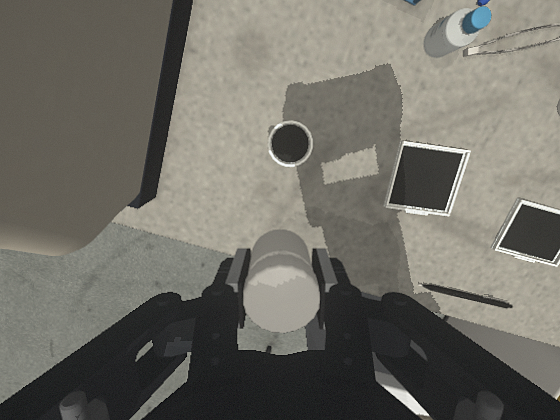

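```bash
python3 -m crank '[0,0,0,0.0225,0,-0.04,0,0,0,0,0.022,0,-0.04,0,0,0,0,0,0,-0.045,0,0,0,0,0,0,-0.04,0,0,0,0,0,0,-0.03,0,0,0,0,0,0,-0.012,0,0,0,0,0,0,-0.007,0,0,0,0,0,0,0,0]'; python3 -m crank '[0,0,0,0,0,-0.003,0,0,0,0,0,0,0,0]'; python3 -c "
from h import *
d=load('w3');P=px2w(d,[(408,139),(470,150),(453,217),(386,206)],.009);e=np.roll(P,-1,0)-P
print(P.mean(0),np.linalg.norm(e,axis=1),np.degrees(np.arctan2(e[:,1],e[:,0])))"
```

```text
time_s: 5.5
position: [0.4729, 0.3644, 0.0329]
tool_rot: [[0.296, -0.955, 0.001], [-0.955, -0.296, 0.0], [-0.0, -0.001, -1.0]]
ft_force: [0.5, 0.5, 0.5]
grip_width: 0.0326
time_s: 5.7
position: [0.4728, 0.3649, 0.0303]
tool_rot: [[0.296, -0.955, 0.002], [-0.955, -0.296, 0.001], [-0.0, -0.002, -1.0]]
ft_force: [-0.2, -0.3, -0.0]
grip_width: 0.0326
[0.48282399 0.18672513 0.009     ] [0.07803618 0.08653828 0.0900979  0.08642628] [ -82.55980495 -166.41037449   97.65696846    5.58963918]
```

```bash
python3 -m crank '[0,0,0,0,0,-0.0015,0,0,0,0,0,0,-0.001,0,0,0,0,0,0,0,0]'; python3 -m crank '[0,0,0,0,0,-0.001,0,0,0,0,0,0,0,0]'; python3 -m crank '[0,0,0,0,0,-0.001,0,0,0,0,0,0,0,0]'
```

```text
time_s: 6.0
position: [0.4726, 0.3649, 0.0273]
tool_rot: [[0.296, -0.955, 0.001], [-0.955, -0.296, 0.0], [-0.0, -0.001, -1.0]]
ft_force: [-1.3, 0.4, 2.9]
grip_width: 0.0327
time_s: 6.2
position: [0.4729, 0.365, 0.0272]
tool_rot: [[0.296, -0.955, 0.002], [-0.955, -0.296, 0.001], [-0.0, -0.002, -1.0]]
ft_force: [-1.6, 0.0, 10.0]
grip_width: 0.0324
time_s: 6.4
position: [0.4731, 0.3651, 0.0271]
tool_rot: [[0.297, -0.955, 0.003], [-0.955, -0.297, 0.001], [-0.0, -0.003, -1.0]]
ft_force: [-5.1, -2.1, 18.7]
grip_width: 0.0321
```

```bash
python3 -m crank '[0,0,0,0,0,0.0018,0,0,0,0,0,0,0,45,0,0,0,0,0,0,60,0,0,0,0,0,0,100,0,0,0,0,0,0,100,0,0,0,0,0,0.02,100,0,0,0,0,0,0.04,100,0,0,0,-0.02,0,0.04,100,0,0,0,-0.03,0,0.03,100,0,0,0,0,0,0,100,0,0,0,0,0,0,100]'
python3 - <<'E'
from h import *
d=snap("wrist","w4"); s=observe(); print(s["position"],s["ft_force"],s["grip_width"])
e=snap("scene","s4"); f=load("w4")
a=cv2.resize(f["frame"][:,:,::-1],None,fx=1,fy=1)
b=cv2.resize(e["frame"][200:410,100:380,::-1],None,fx=1.2,fy=1.2)
H=np.zeros((420,560+b.shape[1],3),np.uint8); H[:,:560]=a; H[:b.shape[0],560:]=b; H=H[:,100:]; cv2.imwrite("pics/m4.png",H); print(H.shape)
E
```

```text
time_s: 7.5
position: [0.4223, 0.3648, 0.1569]
tool_rot: [[0.297, -0.955, 0.001], [-0.955, -0.297, 0.0], [-0.0, -0.001, -1.0]]
ft_force: [1.0, -0.1, -1.0]
grip_width: 0.0853
[0.42257069 0.36459895 0.155949  ] [-0.67331691 -0.36410311  0.28961928] 0.08552953945745378
(420, 796, 3)
```

View pics/m4.png

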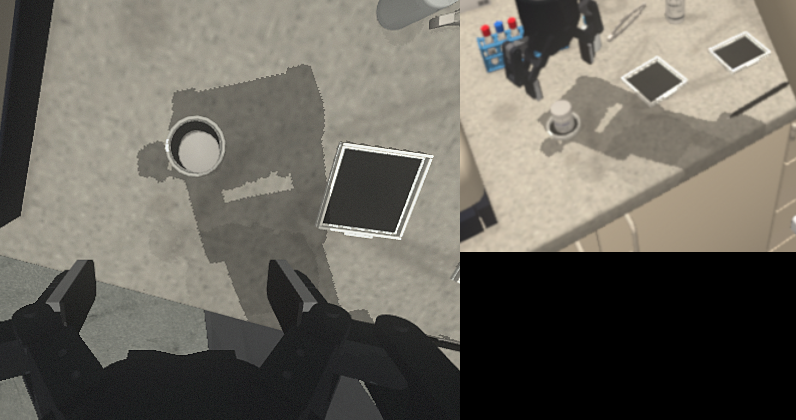

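```bash
python3 -m crank '[0,0,0,0,-0.02,0.035,100,0,0,0,0,-0.04,0.028,100,0,0,-0.135,0,-0.046,0,100,0,0,-0.135,0,-0.046,0,100,0,0,-0.135,0,-0.046,0,100,0,0,-0.135,0,-0.046,0,100,0,0,-0.134,0,-0.046,0,100,0,0,0,0,-0.046,0,100,0,0,0,0,-0.046,0,100,0,0,0,0,-0.046,0,100,0,0,0,0,-0.046,0,100,0,0,0,0.004,-0.046,0,100,0,0,0,0.004,-0.046,0,100,0,0,0,0,0,-0.01,100,0,0,0,0,0,0,100]'; python3 - <<'E'
from h import *
d=snap("wrist","w5"); s=observe(); print(s["position"],s["q"])
f=load("w4");P=px2w(f,[(443,142),(533,154),(502,240),(417,229)],.009);e=np.roll(P,-1,0)-P
print(P.mean(0),np.linalg.norm(e,axis=1),np.degrees(np.arctan2(e[:,1],e[:,0])))
E
```

```text
time_s: 9.1
position: [0.4298, -0.2019, 0.2072]
tool_rot: [[-0.367, -0.93, -0.004], [-0.93, 0.367, 0.003], [-0.002, 0.005, -1.0]]
ft_force: [-0.2, -0.0, 0.2]
grip_width: 0.0854
[ 0.43001335 -0.20105109  0.20815856] [-3.93960156e+01  1.63168938e+01  8.93509962e+01  1.26162364e-02
  7.45533019e+01  7.20312882e+01]
[0.48151935 0.18986991 0.009     ] [0.08462442 0.08629736 0.0874797  0.08602474] [ -80.29578572 -168.8609585    99.5415457     9.24194489]
```

View pics/w5.png

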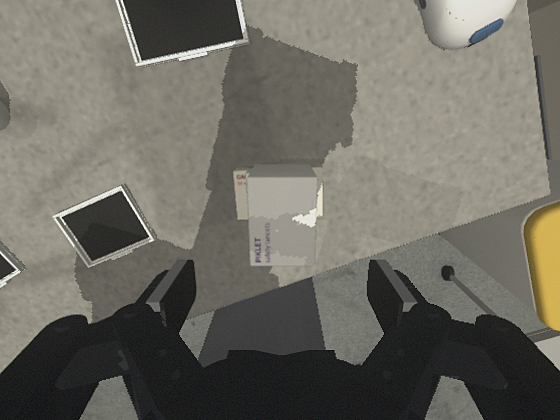

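```bash
python3 -c "
from h import *
d=load('w5');P=px2w(d,[(247,178),(316,178),(317,266),(248,266)],.133);e=np.roll(P,-1,0)-P
print(P.mean(0),np.linalg.norm(e,axis=1),np.degrees(np.arctan2(e[:,1],e[:,0])))"
python3 -m crank '[0,0,0,0,0,-0.04,100,0,0,0,0,0,-0.035,100,0,0,0,0,0,-0.022,100,0,0,0,0,0,-0.008,100,0,0,0,0,0,0,75,0,0,0,0,0,0,60,0,0,0,0,0,0,45,0,0,0,0,0,0,40,0,0,0,0,0,0,40,0,0,0,0,0,0,40]' 35
```

```text
[ 0.4291933  -0.20264852  0.133     ] [0.0480904  0.06858074 0.05289754 0.06854303] [-111.52968217  161.13533621   68.48911777  -22.88261571]
time_s: 10.15
position: [0.4311, -0.2016, 0.1059]
tool_rot: [[-0.365, -0.931, 0.002], [-0.931, 0.365, -0.001], [0.0, -0.003, -1.0]]
ft_force: [0.5, 1.2, 6.9]
grip_width: 0.0517
```

```bash
python3 -m crank '[0,0,0,0,0,0.02,40,0,0,0,0,0,0.03,40,0,0,0,0,0,0.03,40,0,0,0.141,0.002,0.0105,0,40,0,0,0.141,0.002,0.0105,0,40,0,0,0.141,0.002,0.0105,0,40,0,0,0.141,0.002,0.0105,0,40,0,0,0.141,0.002,0.0105,0,40,0,0,0.141,0.002,0.0105,0,40,0,0,0.141,0.002,0.0105,0,40,0,0,0.141,0.002,0.0105,0,40,0,0,0.141,0.002,0.0105,0,40,0,0,0.141,0.002,0.0105,0,40,0,0,0.141,0.002,0.0105,0,40,0,0,0.141,0.002,0.0105,0,40,0,0,0.141,0.001,0.0105,0,40,0,0,0.141,0.001,0.0105,0,40,0,0,0,0,0,0,40,0,0,0,0,0,0,40]'
python3 - <<'E'
from h import *
d=snap("wrist","w6"); s=observe(); print(s["position"],s["ft_force"],s["grip_width"])
d=load('w5');P=px2w(d,[(125,184),(157,239),(90,267),(53,217)],.009);e=np.roll(P,-1,0)-P
print(P.mean(0),np.linalg.norm(e,axis=1),np.degrees(np.arctan2(e[:,1],e[:,0])))
E
```

```text
time_s: 12.05
position: [0.4564, -0.0544, 0.1849]
tool_rot: [[1.0, 0.027, 0.0], [0.027, -1.0, -0.0], [0.0, 0.0, -1.0]]
ft_force: [0.6, -0.5, -1.4]
grip_width: 0.0516
[ 0.45645965 -0.05462958  0.1848467 ] [ 0.39477439 -1.07461101 -1.0314198 ] 0.05160704449357669
[0.45788954 0.00920926 0.009     ] [0.07281473 0.09461923 0.07192937 0.09786071] [-179.36430896   91.71422595    3.20139377  -87.7607705 ]
```

View pics/w6.png

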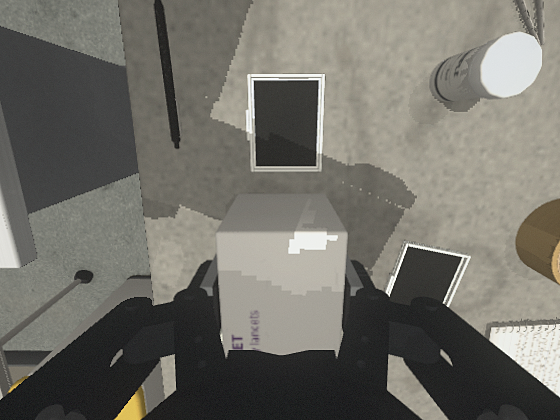

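```bash
python3 - <<'E'
from h import *
d=load('w6');P=px2w(d,[(248,74),(326,73),(323,171),(248,171)],.009);e=np.roll(P,-1,0)-P
print(P.mean(0),np.linalg.norm(e,axis=1),np.degrees(np.arctan2(e[:,1],e[:,0])))
for z in(.21,.205): print(px2w(d,[(217,233),(347,233),(238,195),(328,195)],[.212,.212,.212,.212]).round(4))
print(px2w(d,[(238,195),(328,195)],.152).round(4))
E
```

```text
[0.45894096 0.01406225 0.009     ] [0.07380199 0.09322654 0.07810272 0.09246237] [   2.15957882  -87.76343626 -178.47000822   89.57423117]
[[ 0.4316 -0.0207  0.212 ]
 [ 0.4793 -0.0194  0.212 ]
 [ 0.4395 -0.0061  0.212 ]
 [ 0.4713 -0.0053  0.212 ]]
[[ 0.4316 -0.0207  0.212 ]
 [ 0.4793 -0.0194  0.212 ]
 [ 0.4395 -0.0061  0.212 ]
 [ 0.4713 -0.0053  0.212 ]]
[[ 0.4307 -0.0219  0.152 ]
 [ 0.4815 -0.0205  0.152 ]]
```

```bash
python3 -m crank '[0,0,0,0.002,0.0345,-0.02,40,0,0,0,0,0.0335,-0.03,40,0,0,0,0,0,-0.04,40,0,0,0,0,0,-0.03,40,0,0,0,0,0,-0.018,40,0,0,0,0,0,-0.006,40,0,0,0,0,0,0,40]'; python3 -m crank '[0,0,0,0,0,-0.002,40,0,0,0,0,0,-0.0015,40,0,0,0,0,0,0,40]'; python3 -m crank '[0,0,0,0,0,-0.001,40,0,0,0,0,0,-0.001,40,0,0,0,0,0,0,40]'
```

```text
time_s: 12.8
position: [0.4585, 0.0133, 0.0404]
tool_rot: [[1.0, 0.028, -0.001], [0.028, -1.0, 0.0], [-0.001, -0.0, -1.0]]
ft_force: [0.0, 0.1, -0.5]
grip_width: 0.0518
time_s: 13.1
position: [0.4587, 0.0136, 0.0376]
tool_rot: [[1.0, 0.03, 0.001], [0.03, -1.0, -0.0], [0.001, 0.0, -1.0]]
ft_force: [0.5, 0.0, -0.6]
grip_width: 0.0515
time_s: 13.4
position: [0.4587, 0.0136, 0.0359]
tool_rot: [[1.0, 0.03, 0.001], [0.03, -1.0, -0.0], [0.001, 0.0, -1.0]]
ft_force: [-1.5, -0.8, 11.2]
grip_width: 0.0513
```

```bash
python3 -m crank '[0,0,0,0,0,0.001,55,0,0,0,0,0,0,75,0,0,0,0,0,0,100,0,0,0,0,0,0,100,0,0,0,0,0,0.02,100,0,0,0,0,0,0.04,100,0,0,0,0,0,0.045,100,0,0,0,0,-0.02,0.04,100,0,0,0,-0.005,-0.04,0.02,100,0,0,-0.125,-0.008,-0.045,0,100,0,0,-0.125,-0.008,-0.045,0,100,0,0,-0.125,-0.008,-0.045,0,100,0,0,0,0,-0.02,0,100,0,0,0,0,0,0,100,0,0,0,0,0,0,100]'
python3 - <<'E'
from h import *
d=snap("wrist","w7"); s=observe(); print(s["position"],s["ft_force"],s["grip_width"])
e=snap("scene","s7")
a=d["frame"][:,100:440,::-1]; b=cv2.resize(e["frame"][150:360,150:380,::-1],None,fx=2,fy=2)
H=np.hstack([a,b]); cv2.imwrite("pics/m7.png",H); print(H.shape)
E
```

```text
time_s: 14.9
position: [0.4293, -0.2009, 0.2009]
tool_rot: [[0.941, -0.339, -0.0], [-0.339, -0.941, 0.001], [-0.001, -0.001, -1.0]]
ft_force: [-1.2, 0.8, 0.3]
grip_width: 0.0854
[ 0.42936057 -0.20032943  0.20094071] [ 0.1352815   0.0820394  -0.15473922] 0.08544132906406375
(420, 800, 3)
```

View pics/m7.png

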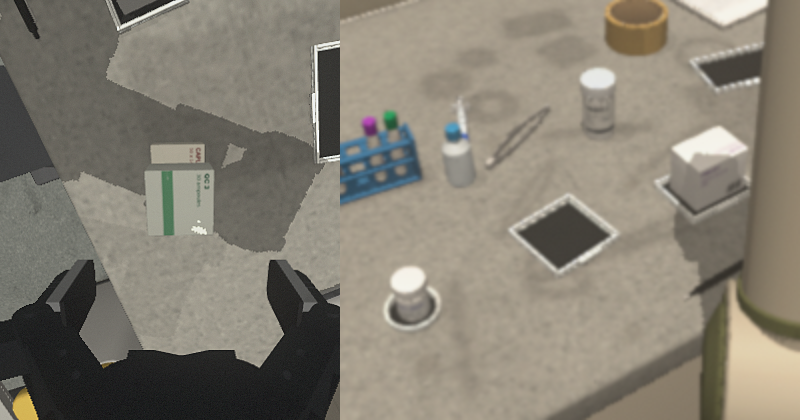

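```bash
python3 - <<'E'
from h import *
d=load('w7');P=px2w(d,[(245,170),(314,169),(315,235),(247,236)],.073);e=np.roll(P,-1,0)-P
print(P.mean(0),np.linalg.norm(e,axis=1),np.degrees(np.arctan2(e[:,1],e[:,0])))
print(px2w(d,[(251,146),(305,144)],.028))
E
```

```text
[ 0.42796509 -0.19998268  0.073     ] [0.06040492 0.06219722 0.06376461 0.06230087] [ -18.93787736 -107.04962784  161.17321642   69.85712691]
[[ 0.41610376 -0.14547164  0.028     ]
 [ 0.4678267  -0.16198328  0.028     ]]
```

```bash
python3 -m crank '[0,0,0.02,-0.0015,0.0005,-0.045,100,0,0,0,0,0,-0.045,100,0,0,0,0,0,-0.03,100,0,0,0,0,0,-0.016,100,0,0,0,0,0,-0.007,100,0,0,0,0,0,0,85,0,0,0,0,0,0,70,0,0,0,0,0,0,55,0,0,0,0,0,0,50,0,0,0,0,0,0,50,0,0,0,0,0,0,50]' 35
```

```text
time_s: 16.1
position: [0.4283, -0.2009, 0.059]
tool_rot: [[0.948, -0.319, 0.001], [-0.319, -0.948, -0.001], [0.002, 0.0, -1.0]]
ft_force: [1.2, 1.1, 7.1]
grip_width: 0.0637
```

```bash
python3 -m crank '[0,0,0,0,0,0.02,50,0,0,0,0,0,0.04,50,0,0,0,0,0.01,0.04,50,0,0,0.1,0.006,0.042,0,50,0,0,0.1,0.006,0.042,0,50,0,0,0.1,0.006,0.042,0,50,0,0,0.1,0.006,0.042,0,50,0,0,0.097,0.006,0.042,0,50,0,0,0,0.006,0.042,0,50,0,0,0,0.006,0.042,0,50,0,0,0,0.006,0.042,0,50,0,0,0,0.005,0.043,0,50,0,0,0,0,0,-0.04,50,0,0,0,0,0,-0.04,50,0,0,0,0,0,-0.03,50,0,0,0,0,0,-0.008,50,0,0,0,0,0,0,50]'; python3 -m crank '[0,0,0,0,0,-0.003,50,0,0,0,0,0,-0.0015,50,0,0,0,0,0,0,50]'
```

```text
time_s: 17.8
position: [0.4808, 0.1881, 0.0398]
tool_rot: [[0.985, 0.171, -0.002], [0.171, -0.985, -0.0], [-0.002, -0.0, -1.0]]
ft_force: [0.3, -0.4, 0.9]
grip_width: 0.0632
time_s: 18.1
position: [0.4814, 0.1882, 0.0365]
tool_rot: [[0.985, 0.171, 0.002], [0.171, -0.985, 0.0], [0.002, 0.0, -1.0]]
ft_force: [-0.1, 0.2, -0.8]
grip_width: 0.0634
```

```bash
python3 -m crank '[0,0,0,0,0,-0.001,50,0,0,0,0,0,-0.001,50,0,0,0,0,0,0,50]'; python3 -m crank '[0,0,0,0,0,-0.001,50,0,0,0,0,0,0,50]'
```

```text
time_s: 18.4
position: [0.4811, 0.1882, 0.034]
tool_rot: [[0.985, 0.171, 0.001], [0.171, -0.985, 0.0], [0.001, 0.0, -1.0]]
ft_force: [-1.5, 0.4, 2.9]
grip_width: 0.0636
time_s: 18.6
position: [0.4811, 0.1882, 0.034]
tool_rot: [[0.985, 0.171, 0.001], [0.171, -0.985, 0.0], [0.001, 0.0, -1.0]]
ft_force: [-3.9, -0.9, 16.3]
grip_width: 0.0639
```

```bash
python3 -m crank '[0,0,0,0,0,0.001,65,0,0,0,0,0,0,85,0,0,0,0,0,0,100,0,0,0,0,0,0,100,0,0,0,0,0,0.03,100,0,0,0,0,0,0.045,100,0,0,0,0,0,0.045,100,0,0,0,0,-0.02,0.035,100,0,0,-0.1,-0.006,-0.045,0,100,0,0,-0.1,-0.006,-0.045,0,100,0,0,-0.1,-0.006,-0.045,0,100,0,0,-0.1,-0.006,-0.045,0,100,0,0,-0.1,-0.006,-0.045,0,100,0,0,-0.015,-0.006,-0.045,0,100,0,0,0,-0.006,-0.045,0,100,0,0,0,-0.012,-0.045,0,100,0,0,0,0,-0.007,0,100,0,0,0,0,0,0,100,0,0,0,0,0,0,100]'
python3 - <<'E'
from h import *
d=snap("wrist","w8"); s=observe(); print(s["position"],s["ft_force"],s["grip_width"])
e=snap("scene","s8")
a=d["frame"][:,100:460,::-1]; b=cv2.resize(e["frame"][150:360,150:370,::-1],None,fx=2,fy=2)
H=np.hstack([a,b]); cv2.imwrite("pics/m8.png",H); print(H.shape)
E
```

```text
time_s: 20.5
position: [0.427, -0.1978, 0.1885]
tool_rot: [[0.942, -0.336, -0.0], [-0.336, -0.942, 0.001], [-0.001, -0.001, -1.0]]
ft_force: [0.2, -0.0, -0.3]
grip_width: 0.0854
[ 0.42712885 -0.19748813  0.18855909] [0.24130872 0.05478924 0.26897533] 0.08527244250482893
(420, 800, 3)
```

View pics/m8.png

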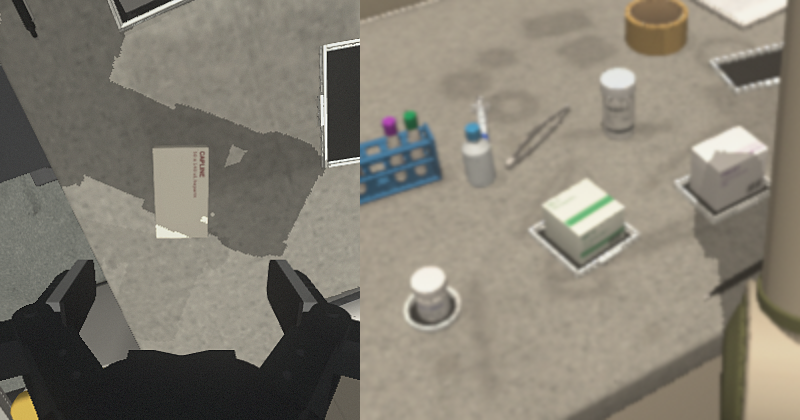

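```bash
python3 - <<'E'
from h import *
def rep(d,c,z):
    P=px2w(d,c,z);e=np.roll(P,-1,0)-P
    print(P.mean(0).round(4),np.linalg.norm(e,axis=1).round(4),np.degrees(np.arctan2(e[:,1],e[:,0])).round(1))
d=load('w8'); rep(d,[(252,148),(309,147),(308,237),(256,238)],.028)
d=load('w6');P=px2w(d,[(405,243),(470,255)],.009);print(P, np.degrees(np.arctan2(*(P[1]-P[0])[1::-1])))
d=load('w8');P=px2w(d,[(422,45),(428,165)],.009);print(P, np.degrees(np.arctan2(*(P[1]-P[0])[1::-1])))
E
```

```text
[ 0.4266 -0.1972  0.028 ] [0.055  0.0937 0.0551 0.0939] [ -18.6 -108.7  161.6   71.3]
[[ 0.59592319 -0.10998101  0.009     ]
 [ 0.67104198 -0.12252825  0.009     ]] -9.482682696387583
[[ 0.59619315 -0.11066996  0.009     ]
 [ 0.57976356 -0.22316433  0.009     ]] -98.30919420798838
```

```bash
python3 -m crank '[0,0,0.017,0,0.0005,-0.045,100,0,0,0,0,0,-0.045,100,0,0,0,0,0,-0.04,100,0,0,0,0,0,-0.02,100,0,0,0,0,0,-0.008,100,0,0,0,0,0,-0.0045,100,0,0,0,0,0,0,85,0,0,0,0,0,0,70,0,0,0,0,0,0,55,0,0,0,0,0,0,45,0,0,0,0,0,0,45,0,0,0,0,0,0,45]' 35
```

```text
time_s: 21.8
position: [0.4274, -0.1985, 0.0273]
tool_rot: [[0.947, -0.32, 0.002], [-0.32, -0.947, -0.001], [0.002, 0.001, -1.0]]
ft_force: [-1.2, 1.4, 5.4]
grip_width: 0.0545
```

```bash
python3 -m crank '[0,0,0,0,0,0.02,45,0,0,0,0,0,0.04,45,0,0,0,0,0,0.045,45,0,0,0.0356,0.037,-0.01,0,45,0,0,0.0356,0.037,-0.01,0,45,0,0,0.0356,0.037,-0.01,0,45,0,0,0.0356,0.037,-0.01,0,45,0,0,0.0356,0.037,-0.01,0,45,0,0,0,0,0,0,45,0,0,0,0,0,0,45]'
python3 - <<'E'
from h import *
d=snap("wrist","w9"); s=observe(); print(s["position"],s["ft_force"],s["grip_width"])
E
```

```text
time_s: 22.8
position: [0.612, -0.2481, 0.131]
tool_rot: [[0.989, -0.147, -0.0], [-0.147, -0.989, 0.0], [-0.0, -0.0, -1.0]]
ft_force: [0.4, -0.4, -0.6]
grip_width: 0.0543
[ 0.6114233  -0.24797198  0.13127815] [-0.19677878 -0.3285366  -0.55183405] 0.054746279365988415
```

View pics/w9.png

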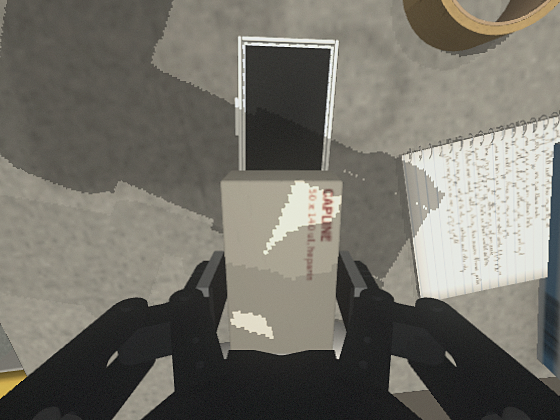

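```bash
python3 - <<'E'
from h import *
d=load('w9');P=px2w(d,[(237,37),(339,40),(240,168),(330,168)],.009);print(P.round(4))
A,B=P[:2];u=(B-A)/np.linalg.norm(B-A);v=np.array([-u[1],u[0],0]);print(np.linalg.norm(B-A),np.degrees(np.arctan2(u[1],u[0])),((A+B)/2-.0585*v).round(4))
F=px2w(d,[(221,181),(342,182)],.132);u=F[1]-F[0];print(F.round(4),np.linalg.norm(u),np.degrees(np.arctan2(u[1],u[0])))
u/=np.linalg.norm(u);print(F.mean(0)-.0475*np.array([-u[1],u[0],0]))
E
```

```text
[[ 0.598  -0.1119  0.009 ]
 [ 0.6736 -0.1253  0.009 ]
 [ 0.5815 -0.2093  0.009 ]
 [ 0.6575 -0.2206  0.009 ]]
0.07683773771147644 -10.021376540653376 [ 0.6256 -0.1762  0.009 ]
[[ 0.5926 -0.1965  0.132 ]
 [ 0.645  -0.2047  0.132 ]] 0.053058632095917505 -8.936296067432226
[ 0.61138597 -0.24751429  0.132     ]
```

```bash
python3 -m crank '[0,0,-0.008,0.0068,0.036,0,45,0,0,0,0.007,0.036,0,45,0,0,0,0,0,-0.04,45,0,0,0,0,0,-0.035,45,0,0,0,0,0,-0.015,45,0,0,0,0,0,-0.005,45,0,0,0,0,0,0,45]'; python3 -m crank '[0,0,0,0,0,-0.002,45,0,0,0,0,0,-0.0015,45,0,0,0,0,0,0,45]';  python3 -m crank '[0,0,0,0,0,-0.001,45,0,0,0,0,0,-0.001,45,0,0,0,0,0,0,45]'
```

```text
time_s: 23.55
position: [0.6253, -0.1764, 0.0366]
tool_rot: [[0.988, -0.156, -0.0], [-0.156, -0.988, 0.0], [-0.0, -0.0, -1.0]]
ft_force: [-0.2, -1.0, -0.4]
grip_width: 0.0546
time_s: 23.85
position: [0.6259, -0.1764, 0.0332]
tool_rot: [[0.988, -0.155, 0.001], [-0.155, -0.988, -0.0], [0.001, 0.0, -1.0]]
ft_force: [-0.5, 0.5, 0.4]
grip_width: 0.0543
time_s: 24.15
position: [0.6257, -0.1762, 0.0305]
tool_rot: [[0.988, -0.155, -0.0], [-0.155, -0.988, 0.0], [-0.0, -0.0, -1.0]]
ft_force: [-0.3, -0.1, -0.1]
grip_width: 0.0545
```

```bash
python3 -m crank '[0,0,0,0,0,-0.001,45,0,0,0,0,0,0,45]'; python3 -m crank '[0,0,0,0,0,-0.001,45,0,0,0,0,0,0,45]'
```

```text
time_s: 24.35
position: [0.6258, -0.1763, 0.0304]
tool_rot: [[0.988, -0.155, 0.0], [-0.155, -0.988, -0.0], [0.0, 0.0, -1.0]]
ft_force: [-2.6, 1.6, 4.6]
grip_width: 0.0545
time_s: 24.55
position: [0.6258, -0.1763, 0.0304]
tool_rot: [[0.988, -0.155, 0.001], [-0.155, -0.988, -0.001], [0.001, 0.0, -1.0]]
ft_force: [-5.4, 2.0, 11.1]
grip_width: 0.0546
```

Contact at the expected height; release, retreat and check.

```bash
python3 -m crank '[0,0,0,0,0,0.0015,55,0,0,0,0,0,0,75,0,0,0,0,0,0,100,0,0,0,0,0,0,100,0,0,0,0,0,0.03,100,0,0,0,0,0,0.045,100,0,0,0,-0.01,-0.02,0.045,100,0,0,0,-0.02,-0.03,0.03,100,0,0,0,-0.02,-0.02,0.03,100,0,0,0,0,0,0,100,0,0,0,0,0,0,100]'
python3 - <<'E'
from h import *
d=snap("wrist","w10"); s=observe(); print(s["position"],s["ft_force"],s["grip_width"])
e=snap("scene","s10"); f=snap("side","d10")
a=d["frame"][0:300,180:560,::-1]; b=cv2.resize(e["frame"][160:340,150:370,::-1],None,fx=1.9,fy=1.667)
c=cv2.resize(f["frame"][150:350,180:345,::-1],None,fx=1.5,fy=1.5)
H=np.hstack([a,b]); cv2.imwrite("pics/m10.png",H); cv2.imwrite("pics/c10.png",cv2.resize(f["frame"][150:350,180:345,::-1],None,fx=3,fy=3)); print(H.shape)
E
```

```text
time_s: 25.65
position: [0.5756, -0.2464, 0.21]
tool_rot: [[0.988, -0.156, 0.001], [-0.156, -0.988, -0.0], [0.001, -0.0, -1.0]]
ft_force: [0.1, -0.3, -1.0]
grip_width: 0.0853
[ 0.57575196 -0.2456966   0.20893415] [-0.95693144  0.03155448  0.170707  ] 0.08584916038236627
(300, 798, 3)
```

View pics/m10.png

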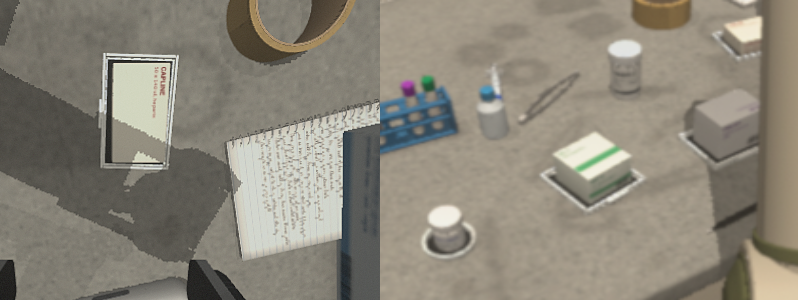

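View pics/c10.png

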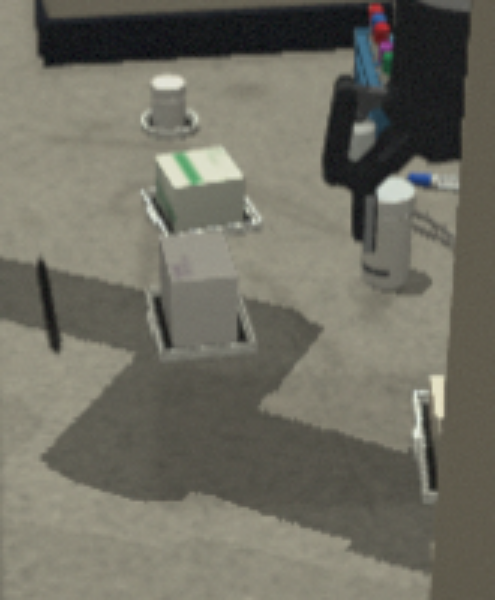

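```bash
python3 - <<'E'
from h import *
d=load("w10")
show(d["frame"][:,:,::-1],"c11",(275,45,370,175),4.5)
c=np.array([.6255,-.1757]);u=np.array([np.cos(np.radians(-9)),np.sin(np.radians(-9))]);v=np.array([-u[1],u[0]])
im=d["frame"][:,:,::-1].copy()
im=cv2.resize(im[45:175,275:370],None,fx=4.5,fy=4.5)
for (a,b,z,o,col) in [(.0275,.0475,.031,(.6255,-.1762),(0,0,255)),(.0275,.0475,.003,(.6255,-.1762),(255,0,0)),(.0385,.0585,.009,c,(0,255,0))]:
    P=np.array([[*(np.array(o)+i*a*u+j*b*v),z] for i,j in[(1,1),(1,-1),(-1,-1),(-1,1)]])
    p=(w2px(d,P)+.5-[275,45])*4.5
    cv2.polylines(im,[p.astype(int)],True,col,1)
cv2.imwrite("pics/c12.png",im)
E
python3 - <<'E'
from h import *
d=load("w10")
u=np.array([np.cos(np.radians(-9)),np.sin(np.radians(-9))]);v=np.array([-u[1],u[0]])
for n,a,b,z,o in [("top",.0275,.0475,.031,(.6255,-.1762)),("outer rim",.0385,.0585,.009,(.6255,-.1757)),("inner rim",.0355,.0555,.009,(.6255,-.1757))]:
    P=np.array([[*(np.array(o)+i*a*u+j*b*v),z] for i,j in[(-1,1),(1,1),(1,-1),(-1,-1)]])
    print(n,(w2px(d,P)-[180,0]).round(0).tolist())
g=d["frame"].astype(int).sum(2)
for r in (75,110,150): print(r,g[r,278:362].tolist())
print([int(x) for x in g[48:175,320]])
E
```

```text
top [[113.0, 62.0], [171.0, 62.0], [165.0, 163.0], [112.0, 163.0]]
outer rim [[101.0, 54.0], [178.0, 54.0], [170.0, 170.0], [101.0, 170.0]]
inner rim [[104.0, 57.0], [175.0, 57.0], [167.0, 167.0], [104.0, 167.0]]
75 [343, 348, 345, 306, 482, 663, 589, 485, 515, 431, 108, 146, 149, 158, 329, 548, 635, 619, 608, 614, 617, 604, 613, 612, 613, 613, 605, 621, 611, 605, 608, 610, 614, 613, 613, 611, 615, 612, 617, 608, 616, 613, 616, 612, 609, 610, 611, 609, 609, 612, 609, 611, 613, 613, 621, 611, 554, 466, 485, 581, 617, 620, 588, 431, 461, 542, 601, 622, 626, 611, 623, 554, 161, 460, 661, 423, 441, 681, 618, 252, 389, 376, 371, 365]
110 [353, 548, 666, 628, 627, 603, 573, 590, 431, 106, 149, 146, 133, 197, 458, 620, 623, 618, 621, 616, 619, 616, 614, 618, 611, 611, 614, 618, 617, 616, 620, 616, 609, 615, 614, 621, 616, 613, 618, 616, 611, 609, 619, 612, 613, 618, 618, 611, 613, 617, 621, 613, 618, 620, 559, 417, 469, 569, 618, 610, 615, 607, 616, 610, 607, 613, 601, 617, 608, 543, 531, 587, 351, 522, 677, 599, 352, 371, 367, 375, 371, 368, 376, 388]
150 [227, 210, 323, 445, 435, 442, 415
[... 322 characters left out ...]
411, 265, 261, 275, 270, 276, 269, 272, 268, 270, 260, 254, 263]
[382, 374, 365, 366, 357, 375, 644, 654, 614, 212, 616, 696, 262, 106, 146, 652, 632, 610, 610, 614, 609, 610, 606, 611, 612, 618, 612, 616, 612, 615, 610, 612, 611, 616, 615, 612, 612, 609, 617, 613, 612, 616, 613, 614, 611, 613, 616, 618, 616, 617, 612, 613, 612, 614, 611, 615, 611, 621, 610, 614, 614, 621, 619, 616, 614, 614, 610, 615, 617, 613, 614, 615, 608, 613, 616, 612, 616, 611, 618, 621, 624, 556, 504, 456, 414, 418, 420, 418, 417, 418, 418, 414, 419, 420, 415, 423, 421, 413, 413, 418, 421, 411, 414, 402, 380, 528, 624, 610, 608, 604, 605, 611, 615, 626, 423, 122, 535, 578, 472, 593, 589, 431, 366, 375, 393, 384, 382]
```

```bash
python3 -c "
from rig import *
print(close_job(), observe()['time_s'])"
```

```text
the job is handed in; nothing more can be done
the job is handed in; nothing more can be done
```

I took the pile apart from the top down and set each piece in its own holder: jar, then tall carton, square carton and flat carton. I then opened the gripper, backed the arm clear of everything and handed the job in at about 26 s of the 115 s allowed.

- **Placing:** Each piece touched the holder floor within 1 mm of the expected height. The largest force I read at the ends of moves was 19 N; I didn't monitor it during the moves.
- **Pictures:** The last pictures show all four pieces upright inside their rims, and the saline bottle and pot where they stood. Edge positions in the last wrist picture match the flat carton lying flat, about centred in the long tray.
- **Failed or disagreed:**
  - The last overlay picture couldn't be viewed because the 16-picture limit was reached, so I checked that fit from pixel values instead.
  - The tall carton was listed as turned about 45° to the carton below, but from above its sides lay parallel to the square carton's, so I gripped it as seen.
  - `close_job()` printed that the job is handed in. The time check in the same script returned that message too, so I have no clock reading after hand-in.

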